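# Make up two remedy kits from the bench stock

### The arm

A 6-joint arm with a two-finger parallel gripper is mounted at the origin on a cart in front of the work surface, level with it; the furniture and walls round the work are solid. World frame = base frame: x ahead of the robot, y to its left, z up, the work surface at z = 0. Lengths are in m, angles in rad, forces in N, time in s.
With the tool pointing down it reaches from about 0.275 to 0.975 m from the base axis. Payload 8.4 kg.
Tool frame: the origin (TCP) lies between the finger pads; the fingertips stand 11 mm ahead of it and the grasp point (between the pads) lies 8 mm behind it; z points along the fingers, y is the line along which they close (so a half turn about z gives the same grasp; the last joint's range is limited). The gripper opens to 92 mm and grips with 3 to 60 N. Pads are 20 mm wide; open, the fingers measure 128 mm over their backs; the gripper's body (75 mm by 189 mm) begins 69 mm behind the grasp point.
Start: joints at [-0.687, 0.353, 1.633, -0, 1.155, -0.002], TCP at [0.484, -0.395, 0.226] pointing down, gripper open.
Joint ranges: [-2.63, 2.63], [-0.92, 2.1], [0.06, 2.66], [-1.3, 4.44], [0, 2.69], [-3.02, 3.02]. Speed limits (rad/s): [2.22, 2.22, 2.79, 3.14, 3.14, 3.14].

### API

Orientations are given as a unit quaternion [x, y, z, w].
In Python, from bench import env gives the robot as it stands. The module is installed in compiled form; this text tells all that it offers.
- The arm moves only by the tool step_arm, never from a script. Its arguments are lists of equal length, an entry for each row: "hand": the opening in per cent of the stroke, from 0 (shut) to 100 (fully open); "offset": the shift along the tool's x, y, z in m, a list of three; "roll": the turn about the tool's z in degrees. In form: {"hand": [hand, ...], "offset": [[tx, ty, tz], ...], "roll": [roll, ...]}. A call has 1 to 20 rows; each row is the pose to reach, as a shift and turn from the pose commanded when the call began, along the tool's axes at that moment; what a row does not reach only later rows make up. A row lasts 1/12 s, in which the tool goes at most 41.7 mm and 7.16 degrees, less where a joint would pass 70% of its speed; a pose out of reach is approached as far as the arm can. A call with a gripper value outside its range is refused whole. The fingers move at their own pace and stop on an object; "grip_force" is the grip in N (left out, the last holds). Time passes only in rows, so rows that repeat a pose let the fingers close. It gives the time, the measured TCP pose, the force, the opening and the grip force at its end, in the units of the state.
- env.get_obs(): the state, without advancing time (a new reading comes with each control period).
- env.grab_frame(name): name is "scene" or "side" or "wrist"; returns (picture, depth): 480x640x3 uint8, blue, green, red; 480x640 float32, m along the optical axis (not along the pixel's ray), 0 where there is no reading.
- env.camera_info(name): a dict with "fx", "fy", "cx", "cy" (pixels), "R" (3x3) and "t" (3): a world point X has camera coordinates R X + t; the wrist camera has in their place "mount" (4x4, takes a point from camera to tool coordinates, whose origin is the TCP and whose axes are the flange's). Camera axes: x right, y down, z forward; pixel columns grow to the right and rows downward; lengths in m; the calibration is good to about 2 mm. A picture is of the moment at which its call begins: read the wrist's pose just before it. camera_info takes no time and is no camera call.
- env.close_job(): hands the job in; it is judged then, once.
Trained networks look in the newest picture that a camera, given by its name, has taken for a name from the list of things; names that differ only in an ending like _2 or _b are one class to them, and where a whole thing is asked for, a point or a joint stands for the part that bears it (a point fixed in the world has none). Each returns a list of dicts, best first, with "conf" (0 to 1); they miss things now and then, are a little off and sometimes report something else, mostly with a low value. They report only what shows in the picture. A call takes as long as a camera call. They do not tell look-alikes from the thing itself.
- env.find_in(name, camera): "box" ([centre column, centre row, width, height] in pixels, round what is visible of it).
The state is a dict: "time": time; "joint_pos": joint angles; "dq": joint speeds; "joint_efforts": joint torques, N m; "tcp_pos": TCP position; "eef_rot": TCP orientation; "contact_force": force on the tool from outside, world axes, zero at the start; "ft_torque": the same for the moment, N m; "grip_width": finger opening in m; "finger_force": force on a finger pad.
Only numpy, scipy, OpenCV 4.12 (cv2) and the standard library are available. Lean on these libraries where they do the work, as an engineer would, in place of code of your own. Each camera call takes 0.05 s, during which the arm holds its last target. There are 200 camera calls.

### The job

Make up the two kits from the stock on the bench: in the long tray with three pockets go the dropper bottle, the small corked bottle and the little crucible; in the short tray with two pockets go the black bottle and the flat closed salve tin. Put one thing in each pocket, whichever pocket of the right tray you like, standing upright on the tray's floor. Leave the open steel tin, the porcelain cup and the open oil bottle standing where they are.

Things in the scene. Friction and masses are not known exactly. Their poses are not given: they have to be found in the camera images.
- long_tray: Low wooden tray, pale walls and dark floor, small brass straps, 232 x 80 x 10 mm, a row of three equal open pockets. Pockets 72 mm square inside, floor 4 mm thick, walls and dividers 4 mm thick with their tops 10 mm above the table. Fixed to the table. Origin: centre of the tray's underside; its x axis runs along the row of pockets; pocket centres at x = -76, 0 and +76 mm, y = 0.
- short_tray: Low wooden tray, pale walls and dark floor, small brass straps, 156 x 80 x 10 mm, a row of two equal open pockets. Pockets 72 mm square inside, floor 4 mm thick, walls and dividers 4 mm thick with their tops 10 mm above the table. Fixed to the table. Origin: centre of the tray's underside; its x axis runs along the row of pockets; pocket centres at x = -38 and +38 mm, y = 0.
- dropper_bottle: Small glass dropper bottle with black collar and tall black rubber bulb, 119 mm tall; round body 37 mm across up to about 55 mm height, narrower above; about 90 g. Origin: centre of its underside; z up when it stands.
- corked_bottle: Small round glass stock bottle with a cork stopper, 89 mm tall; body 42 mm across up to about 50 mm height, narrower above; about 85 g. Origin: centre of its underside; z up when it stands.
- crucible: Little plain white crucible (open cup), 36 mm across at the rim, a little narrower at the foot, 37 mm tall; hold it round the outside of its upper half, about 45 g. Origin: centre of its underside; z up when it stands.
- salve_tin: Flat round closed brass-coloured salve tin with a pale paper label on top, 55 mm across, 22 mm tall, straight sides; hold it by the upper half of its rim, so that the fingers stay above the tray's walls. Origin: centre of its underside; z up when it stands.
- black_bottle: Black square bottle with black cap and yellow label bands, 37 x 37 mm, 108 mm tall, flat sides up to about 65 mm height and square to its x and y axes. Origin: centre of its underside; z up when it stands.
- steel_tin: Open grey steel tin with pale yellow salve in it, 67 mm across, 44 mm tall; not wanted, stays where it is. Origin: centre of its underside; z up when it stands.
- cup: Porcelain cup, wider than the crucible: 60 mm across at the rim, 52 mm tall; not wanted, stays where it is. Origin: centre of its underside; z up when it stands.
- oil_bottle: Open clear bottle of pale green oil, 52 mm across, 124 mm tall, no stopper; not wanted, stays where it is. Origin: centre of its underside; z up when it stands.
Things that resemble listed ones, but are neither listed nor needed, are in the scene too. Of the things like the salve_tin, leave any that is green or red; of the rest the smaller one is meant.

How it is judged:
By the outcome, as a careful person would: the job done as asked, in the order asked, and still so for the second after the job is handed in, with the robot touching nothing.
It also fails if it takes over 134 s, if anything falls off the work surface, if the arm or the gripper's body presses on something with over 40 N, if the wrist force passes 120 N, or if a joint passes its speed limit or range.

## Working session

There is one attempt and no reset: what is moved stays moved. The work goes in short steps, Python scripts to look and compute and a tool call to move; the robot and the scene stay as the last step left them, time stands still between calls to the robot, and variables do not carry over. Pictures are saved under pics/ and viewed, at most 14 in all, crops included, and the job is handed in when it is done.

Besides the shell and the picture viewer there is one more tool, called by a JSON object that holds its "api" and its "payload". step_arm: Moves the arm, as the interface text tells. Its arguments: {"type":"object","properties":{"hand":{"type":"array","items":{"type":"number"}},"offset":{"type":"array","items":{"type":"array","items":{"type":"number"}}},"roll":{"type":"array","items":{"type":"number"}},"grip_force":{"type":"number"}},"required":["hand","offset","roll"]}

```bash
mkdir -p pics; cat > h.py <<'E'
import numpy as np, cv2
from bench import env
from scipy.spatial.transform import Rotation as Ro
def cloud(name):
    o=env.get_obs(); im,d=env.grab_frame(name); c=env.camera_info(name)
    v,u=np.mgrid[:480,:640]
    P=np.stack([(u-c['cx'])/c['fx']*d,(v-c['cy'])/c['fy']*d,d],-1)
    if 'R' in c: W=(P-np.array(c['t']))@np.array(c['R'])
    else:
        M=np.array(c['mount']); W=P@M[:3,:3].T+M[:3,3]
        W=W@Ro.from_quat(o['eef_rot']).as_matrix().T+o['tcp_pos']
    W[d==0]=np.nan
    return im,W
E
python3 - <<'E'
from h import *
print(env.get_obs())
for n in ['scene','side']:
    im,W=cloud(n); cv2.imwrite(f'pics/{n}0.png',im); np.save(f'{n}0.npy',W)
    for k in 'long_tray short_tray dropper_bottle corked_bottle crucible salve_tin black_bottle'.split():
        for r in env.find_in(k,n)[:4]:
            u,v=map(int,r['box'][:2]); print(n,k,round(r['conf'],2),np.round(r['box']),W[v,u].round(3))
E
```

```text
{'time': 0.0, 'joint_pos': array([-6.87391920e-01,  3.53649046e-01,  1.63412468e+00, -1.16339496e-05,
        1.15518672e+00, -2.39783293e-03]), 'dq': array([-0.00020227,  0.00037807,  0.00109084, -0.0003078 , -0.00107717,
        0.00024876]), 'joint_efforts': array([ 7.37068331e-04, -5.93830597e+01, -3.34220481e+01,  6.98101823e-02,
        2.33631808e-02, -2.48949646e-04]), 'tcp_pos': array([ 0.4836465 , -0.39511892,  0.22486716]), 'eef_rot': array([ 9.03510937e-01,  4.28564487e-01, -2.96422865e-04, -6.16342778e-04]), 'contact_force': array([-0.35299843,  0.74448974, -0.43140524]), 'ft_torque': array([-0.05911721, -0.00544399, -0.03001742]), 'finger_force': 0.0, 'grip_width': 0.09224741179256736}
scene long_tray 0.96 [355. 270. 113.  68.] [ 0.529 -0.098  0.005]
scene long_tray 0.71 [424. 286.  17.  21.] [ 0.58  -0.237  0.035]
scene short_tray 0.6 [313. 221.  69.  52.] [0.56  0.085 0.005]
scene corked_bottle 0.78 [464. 313.  22.  46.] [ 0.571 -0.337  0.052]
scene crucible 0.92 [424. 284.   9.  19.] [ 0.605 -0.219  0.011]
scene salve_tin 0.91 [238. 209.  20.  17.] [0.445 0.214 0.022
[... 402 characters left out ...]
g_tray 0.34 [246. 299.  30.  31.] [0.587 0.209 0.028]
side short_tray 0.7 [263. 269.  78.  36.] [ 0.56   0.081 -0.   ]
side dropper_bottle 0.9 [245. 341.  26.  54.] [0.577 0.349 0.063]
side corked_bottle 0.96 [264. 159.  17.  31.] [ 0.577 -0.316  0.05 ]
side crucible 0.77 [256. 188.  22.  19.] [ 0.591 -0.21   0.025]
side salve_tin 0.85 [373. 288.  28.  18.] [0.338 0.168 0.021]
side salve_tin 0.7 [316. 311.  28.  28.] [0.452 0.235 0.02 ]
side salve_tin 0.67 [376. 337.  41.  35.] [0.349 0.313 0.031]
side salve_tin 0.66 [334. 261.  34.  32.] [0.409 0.087 0.026]
side black_bottle 0.93 [298. 156.  18.  39.] [ 0.484 -0.326  0.054]
side black_bottle 0.23 [256. 188.  16.  20.] [ 0.59  -0.204  0.031]
```

View pics/scene0.png

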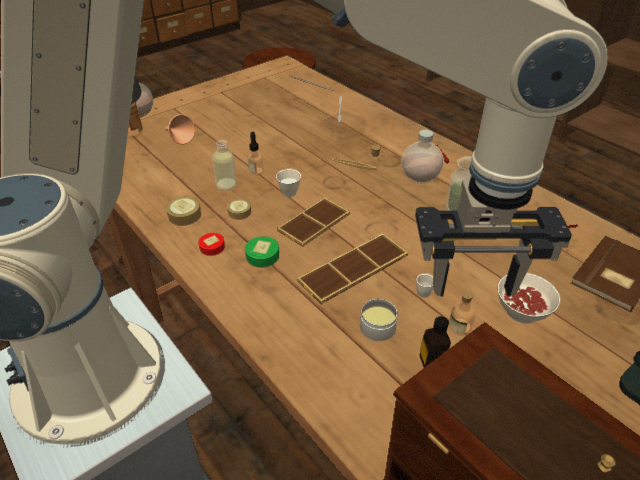

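View pics/side0.png

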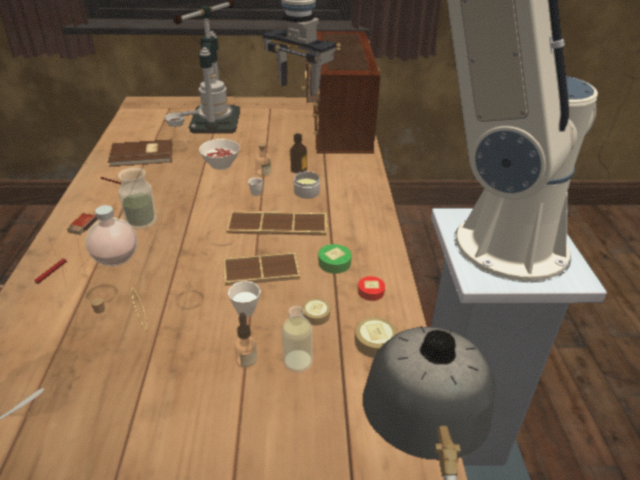

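The pictures show the small brass tin (238,209 in scene), a larger brass tin, red and green tins, dropper bottle (254,155), oil bottle (224,165), cup, trays, and crucible, corked and black bottles by the chest on the right. In the side view a grey bowl-like body hangs at (430,390). I'll make a top-down height map.

```bash
python3 - <<'E'
from h import *
S=np.load('scene0.npy');D=np.load('side0.npy')
print('hanging',D[360:440:20,380:480:20].round(2).reshape(-1,3)[::3])
ims=[cv2.imread('pics/scene0.png'),cv2.imread('pics/side0.png')]
H=np.full((600,800),-1.);C=np.zeros((600,800,3),np.uint8)
for W,im in ((S,ims[0]),(D,ims[1])):
    p=W.reshape(-1,3);c=im.reshape(-1,3)
    m=np.isfinite(p[:,0])&(p[:,2]<.35)&(p[:,2]>-.02);p=p[m];c=c[m]
    u=((.55-p[:,1])/.0015).astype(int);v=((.95-p[:,0])/.0015).astype(int)
    k=(u>=1)&(u<799)&(v>=1)&(v<599);i=np.argsort(p[k,2],kind='stable')
    for a,b,z,cc in zip(u[k][i],v[k][i],p[k,2][i],c[k][i]):
        if z>=H[b,a]-.004: H[b:b+2,a:a+2]=z;C[b:b+2,a:a+2]=cc
for g in range(-6,6):
    u=int((.55-g*.1)/.0015)
    if 0<=u<800: cv2.line(C,(u,0),(u,599),(255,255,0) if g==0 else (120,120,0),1)
for g in range(1,10):
    v=int((.95-g*.1)/.0015)
    if v<600: cv2.line(C,(0,v),(799,v),(120,120,0),1); cv2.putText(C,str(g),(2,v),0,.4,(0,255,255))
cv2.imwrite('pics/top.png',C)
def rep(n,x,y,r,z0,z1):
    for l,W in (('sc',S),('sd',D)):
        m=(np.hypot(W[...,0]-x,W[...,1]-y)<r)&(W[...,2]>z0)&(W[...,2]<z1);p=W[m]
        if len(p)>3: print(n,l,len(p),'min',p.min(0).round(3),'max',p.max(0).round(3))
rep('dropper',.577,.352,.035,.015,.15);rep('corked',.572,-.325,.04,.015,.15);rep('cruc',.6,-.21,.03,.02,.15)
rep('salve',.447,.225,.04,.014,.05);rep('black',.475,-.34,.04,.03,.15)
E
```

```text
hanging [[0.39 0.58 0.27]
 [0.33 0.6  0.29]
 [0.38 0.61 0.28]
 [0.31 0.62 0.28]
 [0.36 0.63 0.27]
 [0.4  0.62 0.23]
 [0.34 0.65 0.26]]
dropper sc 377 min [0.556 0.318 0.015] max [0.592 0.354 0.12 ]
dropper sd 765 min [0.559 0.328 0.015] max [0.596 0.362 0.119]
corked sc 746 min [ 0.556 -0.353  0.015] max [ 0.598 -0.312  0.092]
corked sd 337 min [ 0.559 -0.34   0.015] max [ 0.6   -0.303  0.089]
cruc sc 143 min [ 0.576 -0.235  0.02 ] max [ 0.612 -0.21   0.04 ]
cruc sd 97 min [ 0.578 -0.24   0.021] max [ 0.612 -0.203  0.037]
salve sc 309 min [0.424 0.193 0.014] max [0.476 0.252 0.024]
salve sd 488 min [0.426 0.199 0.014] max [0.478 0.256 0.024]
black sc 872 min [ 0.459 -0.374  0.03 ] max [ 0.501 -0.327  0.11 ]
black sd 390 min [ 0.462 -0.361  0.03 ] max [ 0.508 -0.32   0.108]
```

View pics/top.png

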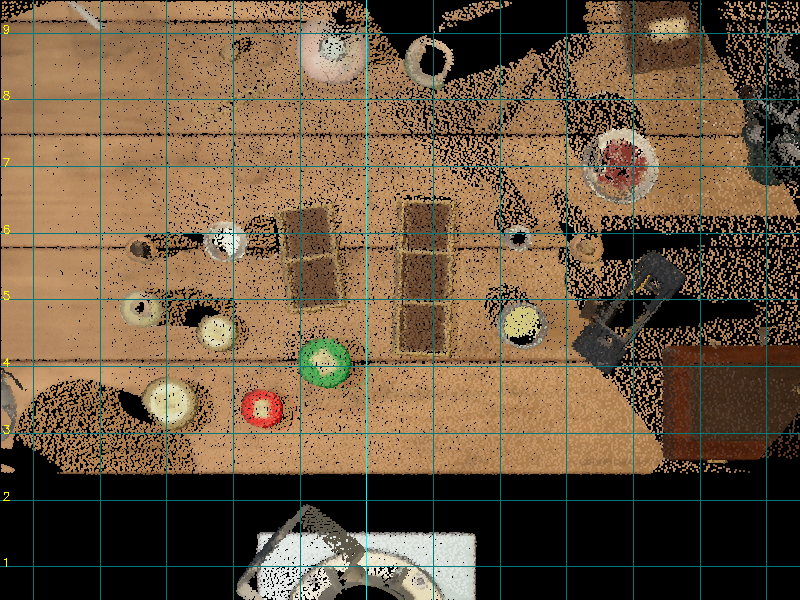

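The map shows the trays, each item's footprint, and the chest at x<0.43, y<-0.44; the gripper hides the black bottle. I'll take a wrist view from here.

```bash
cat >> h.py <<'E'
def go(x,y,z,yaw):
    """yaw: world angle (deg) of tool x; closing line is at yaw-90"""
    o=env.get_obs(); R=Ro.from_quat(o['eef_rot']).as_matrix()
    d=R.T@(np.array([x,y,z])-o['tcp_pos']); cur=np.degrees(np.arctan2(R[1,0],R[0,0]))
    roll=-((yaw-cur+180)%360-180)
    print('offset',d.round(4),'roll',round(roll,1),'rows>=',int(max(np.linalg.norm(d)/.0417,abs(roll)/7.16)+2),'tilt',R[:,2].round(3),'j6',o['joint_pos'][5].round(2))
def sel(W,x,y,r,z0,z1):
    return W[(np.hypot(W[...,0]-x,W[...,1]-y)<r)&(W[...,2]>z0)&(W[...,2]<z1)]
def circ(W,x,y,r,z0,z1):
    p=sel(W,x,y,r,z0,z1)
    if len(p)<5: print('none'); return
    (c,rad)=cv2.minEnclosingCircle(p[:,:2].astype(np.float32)); a,b=np.percentile(p,[1,99],axis=0)
    print(len(p),'circle',np.round(c,3),round(rad,3),'mid',((a+b)/2).round(3),'ext',(b-a).round(3),'zmax',b[2].round(3))
E
python3 - <<'E'
from h import *
S=np.load('scene0.npy')
print('chest', np.nanmax(np.where((S[...,0]<.43)&(S[...,1]<-.46)&(S[...,0]>.27)&(S[...,1]>-.6)&(S[...,2]<.4),S[...,2],-1)))
im,W=cloud('wrist'); cv2.imwrite('pics/w0.png',im)
c=env.camera_info('wrist');print(np.array(c['mount']).round(3).tolist())
for k in ['black_bottle','corked_bottle','crucible']:
    for r in env.find_in(k,'wrist')[:2]:
        u,v=map(int,r['box'][:2]); print(k,round(r['conf'],2),np.round(r['box']),W[v,u].round(3))
go(.594,-.25,.20,0)
E
```

```text
chest 0.243068976089204
[[0.0, -0.956, -0.294, 0.083], [1.0, 0.0, -0.0, -0.0], [0.0, -0.294, 0.956, -0.159], [0.0, 0.0, 0.0, 1.0]]
black_bottle 0.68 [290. 182.  39.  49.] [ 0.492 -0.347  0.107]
crucible 0.78 [297.   5.  27.  10.] [ 0.583 -0.243  0.037]
offset [ 0.1822 -0.0068  0.0256] roll 50.8 rows>= 9 tilt [ 0. -0. -1.] j6 -0.0
```

View pics/w0.png

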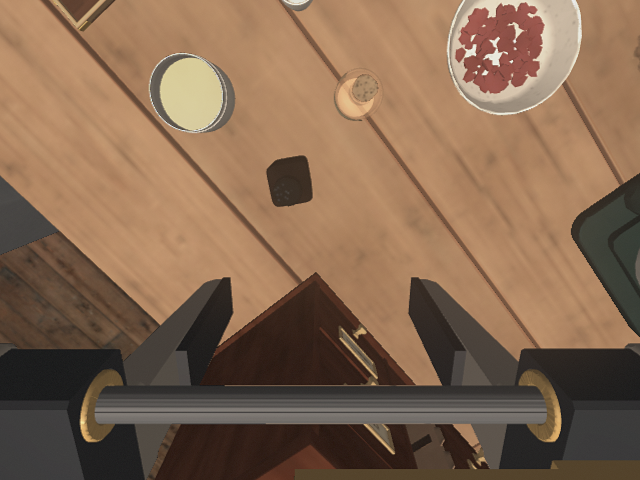

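Wrist view: black bottle at (290,182), corked bottle (358,95), steel tin (190,92), crucible at top edge. The chest is 0.24 m high, so I'll keep away from it. Crucible first.

{"api": "step_arm", "payload": {"hand": [100,100,100,100,100,100,100,100,100,100], "offset": [[0.182,-0.007,0.026],[0.182,-0.007,0.026],[0.182,-0.007,0.026],[0.182,-0.007,0.026],[0.182,-0.007,0.026],[0.182,-0.007,0.026],[0.182,-0.007,0.026],[0.182,-0.007,0.026],[0.182,-0.007,0.026],[0.182,-0.007,0.026]], "roll": [50.8,50.8,50.8,50.8,50.8,50.8,50.8,50.8,50.8,50.8], "grip_force": 15}}

```text
time: 1.83
tcp_pos: [0.5938, -0.25, 0.1996]
eef_rot: [1.0, 0.0, -0.0, 0.0]
contact_force: [-0.0, -0.7, -0.8]
grip_width: 0.0919
finger_force: 0.0
```

```bash
python3 - <<'E'
from h import *
im,W=cloud('wrist'); cv2.imwrite('pics/w1.png',im); np.save('w1.npy',W)
circ(W,.594,-.222,.035,.028,.045)
circ(W,.578,-.33,.035,.03,.1); circ(W,.578,-.33,.035,.075,.1)
circ(W,.485,-.345,.04,.085,.12)
p=sel(W,.485,-.345,.04,.03,.12)
if len(p): print(len(p),cv2.minAreaRect((p[:,:2]*1000).astype(np.float32)))
o=env.get_obs();print(o['time'],o['tcp_pos'],o['joint_pos'].round(2))
go(.594,-.222,.027,0)
E
```

```text
401 circle [ 0.593 -0.228] 0.018 mid [ 0.593 -0.229  0.033] ext [0.035 0.035 0.01 ] zmax 0.038
2025 circle [ 0.58  -0.331] 0.021 mid [ 0.582 -0.33   0.06 ] ext [0.037 0.039 0.059] zmax 0.09
599 circle [ 0.58 -0.33] 0.011 mid [ 0.58  -0.33   0.083] ext [0.019 0.018 0.015] zmax 0.09
129 circle [ 0.483 -0.345] 0.008 mid [ 0.483 -0.344  0.098] ext [0.015 0.008 0.022] zmax 0.109
913 ((484.96417236328125, -340.4107360839844), (21.993688583374023, 27.878177642822266), 71.42074584960938)
1.8833 [ 0.59370978 -0.25010059  0.19958826] [-0.4   0.41  1.61  0.    1.12  1.17]
offset [ 0.0003 -0.0281  0.1726] roll 0.0 rows>= 6 tilt [ 0.  0. -1.] j6 1.17
```

View pics/w1.png

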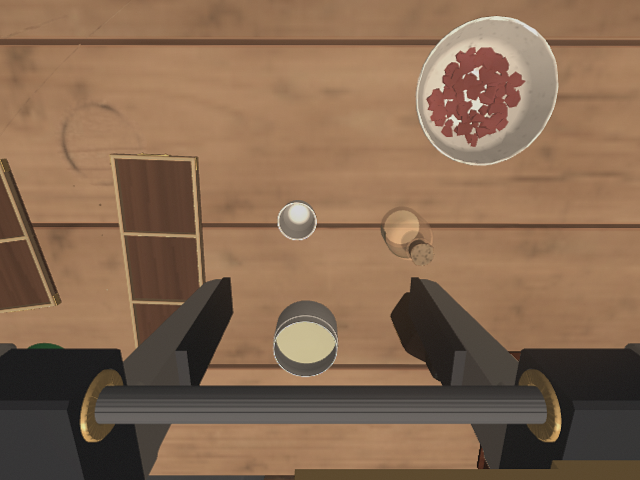

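The wrist view shows the crucible at (297,220), the corked bottle at (405,230), and the long tray at left. Crucible at (0.593,-0.228): grasp it.

{"api": "step_arm", "payload": {"hand": [100,100,100,100,100,100,0,0,0,0,0,0,0,0], "offset": [[0,-0.022,0.0],[0,-0.022,0.04],[0,-0.022,0.173],[0,-0.022,0.173],[0,-0.022,0.173],[0,-0.022,0.173],[0,-0.022,0.173],[0,-0.022,0.173],[0,-0.022,0.173],[0,-0.022,0.173],[0,-0.022,0.173],[0,-0.022,0.173],[0,-0.022,0.173],[0,-0.022,0.173]], "roll": [0,0,0,0,0,0,0,0,0,0,0,0,0,0], "grip_force": 15}}

```text
time: 3.05
tcp_pos: [0.594, -0.2281, 0.0272]
eef_rot: [1.0, -0.0, 0.0, 0.0]
contact_force: [-0.6, 0.6, -1.3]
grip_width: 0.0407
finger_force: 0.0
```

```bash
python3 - <<'E'
from h import *
def tray(im,W,x,y,r,lab):
    hsv=cv2.cvtColor(im,cv2.COLOR_BGR2HSV)
    m=((np.hypot(W[...,0]-x,W[...,1]-y)<r)&(abs(W[...,2]-.005)<.012)&(hsv[...,2]<115)).astype(np.uint8)
    m=cv2.morphologyEx(m,cv2.MORPH_OPEN,np.ones((3,3),np.uint8))
    n,l,s,_=cv2.connectedComponentsWithStats(m)
    for i in range(1,n):
        if s[i,4]>150:
            p=W[l==i]; q=cv2.minAreaRect((p[:,:2]*1000).astype(np.float32)); print(lab,s[i,4],np.round(q[0],1),np.round(q[1],1),round(q[2],1),p[:,2].mean().round(4))
S=np.load('scene0.npy'); D=np.load('side0.npy'); W=np.load('w1.npy')
i=[cv2.imread(f'pics/{n}.png') for n in ('scene0','side0','w1')]
for im,w,l in zip(i,(S,D,W),('sc','sd','w')):
    tray(im,w,.53,-.088,.14,'long '+l); tray(im,w,.56,.082,.1,'short '+l)
E
```

```text
long sc 682 [613.5 -86. ] [72. 72.] 85.8 0.0038
long sc 750 [537.3 -84.5] [71.3 69.2] 89.1 0.0037
long sc 827 [461.6 -80.7] [70.9 69.4] 86.6 0.0036
short sc 511 [604.1  92.1] [69.5 71.1] 7.5 0.0035
short sc 578 [530.3  83.2] [69.2 70.7] 7.3 0.0035
short sd 165 [527.1  71.8] [62.4 32.9] 0.3 0.0024
long w 5330 [609.6 -88. ] [71.5 72.1] 88.3 0.0038
long w 189 [ 605.  -129.6] [ 1.3 61.8] 87.7 0.0047
long w 504 [532.8  39. ] [80.3  3.8] 8.1 0.0046
long w 4333 [533.  -85.3] [71.  71.2] 87.8 0.0039
long w 1020 [466.6 -68.9] [44.4 52. ] 85.0 0.004
short w 1062 [569.5  44.7] [154.5   5. ] 7.9 0.0046
short w 772 [594.9  59.7] [24.3 61.4] 77.6 0.0038
short w 2529 [526.2  74.1] [71.4 59.7] 8.2 0.0038
```

Pockets measured (long: x .458/.534/.610, y ≈ -.085, yaw -2°). Finish closing, lift and go over the near pocket.

{"api": "step_arm", "payload": {"hand": [0,0,0,0,0,0,0,0,0,0,0,0,0,0,0,0], "offset": [[0,0,0],[0,0,0],[0,0,0],[0,0,0],[0,0,-0.03],[0,0,-0.08],[-0.03,-0.03,-0.08],[-0.06,-0.06,-0.08],[-0.09,-0.09,-0.08],[-0.12,-0.12,-0.08],[-0.136,-0.146,-0.08],[-0.136,-0.146,-0.08],[-0.136,-0.146,-0.08],[-0.136,-0.146,-0.08],[-0.136,-0.146,-0.08],[-0.136,-0.146,-0.08]], "roll": [0,0,0,0,0,0,2,2,2,2,2,2,2,2,2,2], "grip_force": 15}}

```text
time: 4.38
tcp_pos: [0.4588, -0.0827, 0.1066]
eef_rot: [1.0, -0.018, 0.0, 0.0]
contact_force: [-0.3, -0.3, -1.6]
grip_width: 0.0347
finger_force: 15.0
```

```bash
cat >> h.py <<'E'
def tray(im,W,x,y,r,lab):
    hsv=cv2.cvtColor(im,cv2.COLOR_BGR2HSV)
    m=((np.hypot(W[...,0]-x,W[...,1]-y)<r)&(abs(W[...,2]-.005)<.012)&(hsv[...,2]<115)).astype(np.uint8)
    m=cv2.morphologyEx(m,cv2.MORPH_OPEN,np.ones((3,3),np.uint8))
    n,l,s,_=cv2.connectedComponentsWithStats(m)
    for i in range(1,n):
        if s[i,4]>400:
            p=W[l==i]; q=cv2.minAreaRect((p[:,:2]*1000).astype(np.float32)); print(lab,s[i,4],np.round(q[0],1),np.round(q[1],1),round(q[2],1))
E
python3 - <<'E'
from h import *
o=env.get_obs(); print(o['time'],o['tcp_pos'],o['grip_width'],o['finger_force'])
im,W=cloud('wrist'); cv2.imwrite('pics/w2.png',im)
tray(im,W,.53,-.088,.14,'long'); tray(im,W,.56,.082,.1,'short')
E
```

```text
4.3833 [ 0.45882143 -0.08274212  0.10655897] 0.034716225291152085 14.999888236816332
long 8352 [596.2 -89. ] [72.4 43.3] 88.0
long 11319 [533.9 -86.8] [72.4 72. ] 87.9
long 685 [533.1  39.4] [80.3  2.7] 8.5
long 637 [521.9  47.9] [54.8  8.8] 9.0
long 670 [ 474.5 -208.4] [10.7 47.1] 65.5
long 7423 [457.5 -84. ] [72.4 71.4] 87.9
short 9885 [596.5  90.4] [62.3 71.3] 7.9
short 1253 [558.5  43.1] [131.7   3.3] 8.2
short 10781 [526.2  80.2] [72.5 72.7] 7.9
```

View pics/w2.png

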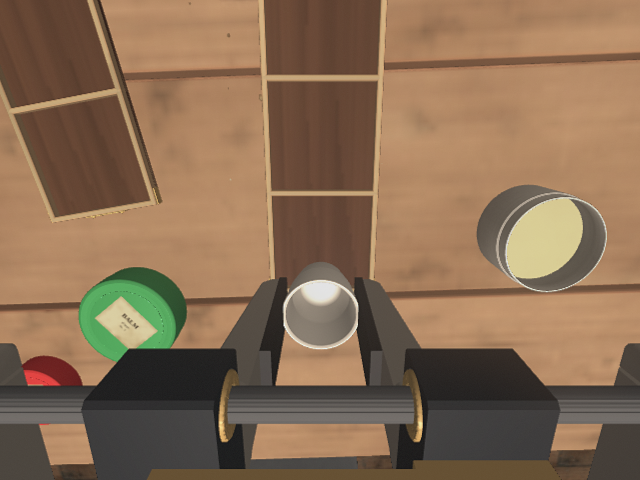

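The crucible is held squarely between the fingers at (320,310) over the near pocket. Place it, release, then go over the corked bottle.

{"api": "step_arm", "payload": {"hand": [0,0,0,0,0,0,0,100,100,100,100,100,100,100,100,100,100,100,100,100], "offset": [[-0.001,0.001,0.03],[-0.001,0.001,0.055],[-0.001,0.001,0.068],[-0.001,0.001,0.0745],[-0.001,0.001,0.0745],[-0.001,0.001,0.0745],[-0.001,0.001,0.0745],[-0.001,0.001,0.0745],[-0.001,0.001,0.0745],[-0.001,0.001,0.0745],[-0.001,0.001,0.0745],[-0.001,0.001,0.0745],[-0.001,0.001,0.05],[-0.001,0.001,0.01],[-0.001,0.001,-0.03],[-0.001,0.001,-0.07],[-0.001,0.001,-0.09],[-0.001,0.001,-0.09],[-0.001,0.001,-0.09],[-0.001,0.001,-0.09]], "roll": [0,0,0,0,0,0,0,0,0,0,0,0,0,0,0,0,0,0,0,0]}}

```text
time: 6.1
tcp_pos: [0.4561, -0.0827, 0.1957]
eef_rot: [1.0, -0.018, -0.001, -0.0]
contact_force: [-0.3, 0.6, -0.8]
grip_width: 0.0921
finger_force: 0.0
```

```bash
python3 - <<'E'
from h import *
o=env.get_obs(); print(o['time'],o['tcp_pos'],o['grip_width'])
im,W=cloud('wrist')
circ(W,.458,-.084,.035,.03,.05)
go(.58,-.33,.15,0); go(.58,-.33,.030,0)
E
```

```text
6.1 [ 0.45609942 -0.08274753  0.19568733] 0.09205449741254237
451 circle [ 0.457 -0.083] 0.018 mid [ 0.457 -0.083  0.036] ext [0.035 0.035 0.012] zmax 0.042
offset [0.1331 0.2428 0.0448] roll -2.0 rows>= 8 tilt [-0.002  0.    -1.   ] j6 1.42
offset [0.1333 0.2428 0.1648] roll -2.0 rows>= 9 tilt [-0.002  0.    -1.   ] j6 1.42
```

Crucible is in place (centre .457,-.083, top .042). Now the corked bottle.

{"api": "step_arm", "payload": {"hand": [100,100,100,100,100,100,100,100,100,100,100,100,100,100,100], "offset": [[0.133,0.243,0.03],[0.133,0.243,0.03],[0.133,0.243,0.03],[0.133,0.243,0.03],[0.133,0.243,0.03],[0.133,0.243,0.03],[0.133,0.243,0.03],[0.133,0.243,0.03],[0.133,0.243,0.07],[0.133,0.243,0.11],[0.133,0.243,0.15],[0.133,0.243,0.165],[0.133,0.243,0.165],[0.133,0.243,0.165],[0.133,0.243,0.165]], "roll": [-2,-2,-2,-2,-2,-2,-2,-2,-2,-2,-2,-2,-2,-2,-2]}}

```text
time: 7.4
tcp_pos: [0.5823, -0.3309, 0.0335]
eef_rot: [1.0, -0.0, 0.001, 0.001]
contact_force: [-0.3, 0.1, 1.3]
grip_width: 0.0916
finger_force: 0.0
```

{"api": "step_arm", "payload": {"hand": [0,0,0,0,0,0,0,0,0,0,0,0,0,0,0], "offset": [[0,0,0],[0,0,0],[0,0,0],[0,0,0],[0,0,0],[0,0,0],[0,0,0],[0,0,0],[0,0,0],[0,0,0],[0,0,-0.03],[0,0,-0.07],[0,0,-0.09],[0,0,-0.09],[0,0,-0.09]], "roll": [0,0,0,0,0,0,0,0,0,0,0,0,0,0,0], "grip_force": 20}}

```text
time: 8.65
tcp_pos: [0.5817, -0.3309, 0.1227]
eef_rot: [1.0, -0.0, 0.001, 0.001]
contact_force: [-0.4, 0.4, -2.1]
grip_width: 0.0407
finger_force: 20.0
```

```bash
python3 - <<'E'
from h import *
o=env.get_obs(); print(o['time'],o['tcp_pos'],o['grip_width'],o['finger_force'])
im,W=cloud('wrist'); cv2.imwrite('pics/w3.png',im)
go(.534,-.087,.12,-2)
E
```

```text
8.65 [ 0.58170116 -0.33086944  0.12269407] 0.04072177991036143 19.990473054349422
offset [-0.0469 -0.2432  0.0012] roll 2.0 rows>= 7 tilt [-0.  0. -1.] j6 1.05
```

{"api": "step_arm", "payload": {"hand": [0,0,0,0,0,0,0,0,0,0,0,0,0,0,0,0,0,0,0,0], "offset": [[-0.01,-0.035,0],[-0.016,-0.07,0],[-0.022,-0.105,0],[-0.028,-0.14,0],[-0.035,-0.175,0],[-0.041,-0.21,0],[-0.047,-0.235,0],[-0.047,-0.243,0],[-0.047,-0.243,0],[-0.047,-0.243,0],[-0.047,-0.243,0.03],[-0.047,-0.243,0.05],[-0.047,-0.243,0.065],[-0.047,-0.243,0.075],[-0.047,-0.243,0.08],[-0.047,-0.243,0.083],[-0.047,-0.243,0.085],[-0.047,-0.243,0.085],[-0.047,-0.243,0.085],[-0.047,-0.243,0.085]], "roll": [2,2,2,2,2,2,2,2,2,2,2,2,2,2,2,2,2,2,2,2]}}

```text
time: 10.37
tcp_pos: [0.5348, -0.0876, 0.0372]
eef_rot: [1.0, -0.018, 0.001, 0.0]
contact_force: [0.5, 1.3, -1.4]
grip_width: 0.0409
finger_force: 20.0
```

```bash
python3 - <<'E'
from h import *
o=env.get_obs(); print(o['time'],o['tcp_pos'],o['grip_width'],o['contact_force'])
im,W=cloud('wrist'); cv2.imwrite('pics/w3.png',im)
E
```

```text
10.3667 [ 0.5347804  -0.08755137  0.03724922] 0.04086059148973298 [ 0.51243905  1.34221076 -1.3974425 ]
```

View pics/w3.png

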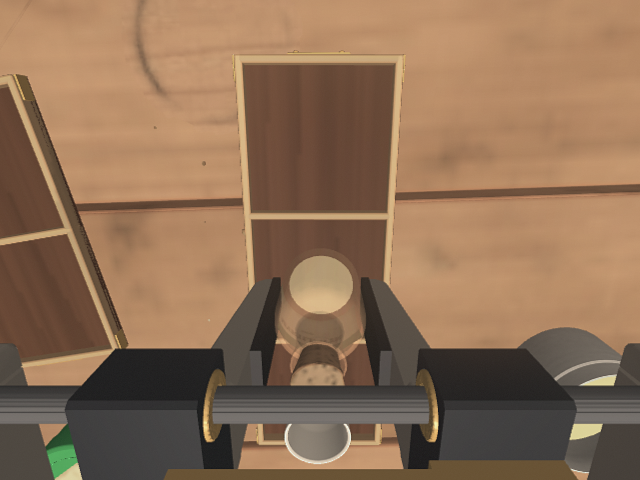

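The corked bottle is centred in the middle pocket, crucible behind it at (318,440). Touch down and release, then rise and look at the black bottle.

{"api": "step_arm", "payload": {"hand": [0,0,0,100,100,100,100,100,100,100,100,100,100,100,100,100,100,100], "offset": [[0,0,0.001],[0,0,0.0015],[0,0,0.0015],[0,0,0.0015],[0,0,0.0015],[0,0,0.0015],[0,0,0.0015],[0,0,0.0015],[0,0,-0.02],[0,0,-0.06],[0,0,-0.1],[0,0,-0.14],[0,0,-0.18],[-0.03,0.03,-0.18],[-0.05,0.07,-0.18],[-0.05,0.15,-0.18],[-0.05,0.21,-0.18],[-0.05,0.21,-0.18]], "roll": [0,0,0,0,0,0,0,0,0,0,0,0,0,0,0,0,0,0]}}

```text
time: 11.92
tcp_pos: [0.477, -0.2788, 0.2171]
eef_rot: [1.0, -0.018, 0.0, 0.0]
contact_force: [0.7, -0.6, -0.2]
grip_width: 0.0918
finger_force: 0.0
```

{"api": "step_arm", "payload": {"hand": [100,100,100,100], "offset": [[0,0,0],[0,0,0],[0,0,0],[0,0,0]], "roll": [0,0,0,0]}}

```text
time: 12.25
tcp_pos: [0.4775, -0.276, 0.2163]
eef_rot: [1.0, -0.017, -0.0, -0.0]
contact_force: [0.5, 0.1, -0.2]
grip_width: 0.0919
finger_force: 0.0
```

```bash
python3 - <<'E'
from h import *
o=env.get_obs(); print(o['time'],o['tcp_pos'],o['grip_width'],o['contact_force'])
im,W=cloud('wrist'); cv2.imwrite('pics/w4.png',im)
circ(W,.534,-.087,.035,.03,.1)
p=sel(W,.485,-.345,.04,.03,.12)
for a,b in((.03,.12),(.06,.085),(.085,.12)):
    q=p[(p[:,2]>a)&(p[:,2]<b)]
    if len(q)>20: print(a,len(q),[np.round(t,1) for t in cv2.minAreaRect((q[:,:2]*1000).astype(np.float32))])
go(.485,-.345,.16,10)
E
```

```text
12.25 [ 0.47747473 -0.27600835  0.21633637] 0.09187757742972115 [ 0.53149678  0.14428179 -0.24700649]
2785 circle [ 0.533 -0.089] 0.021 mid [ 0.534 -0.093  0.062] ext [0.039 0.032 0.063] zmax 0.094
0.03 2276 [array([ 484. , -350.7]), array([37.1, 37.9]), np.float64(60.7)]
0.06 1140 [array([ 484.5, -351. ]), array([36.8, 36.7]), np.float64(60.0)]
0.085 812 [array([ 485.8, -351.6]), array([22.6, 22.7]), np.float64(23.3)]
offset [0.0098 0.0689 0.0564] roll -12.0 rows>= 4 tilt [-0.     0.001 -1.   ] j6 1.08
```

View pics/w4.png

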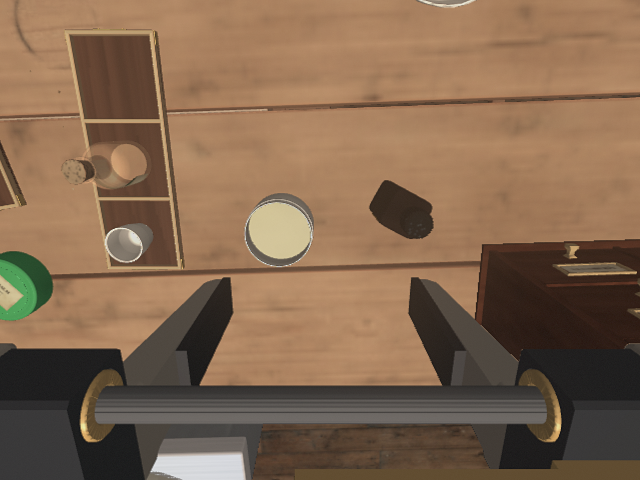

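The wrist view shows the black bottle at (400,208), turned about 60°, steel tin at (279,230), and both long-tray items standing. Align at yaw 60° (body clear of the chest) and grasp.

{"api": "step_arm", "payload": {"hand": [100,100,100,100,100,100,100,100,100,100,100,100,100,100,100,100,100,100], "offset": [[0.01,0.075,0],[0.01,0.075,0],[0.01,0.075,0],[0.01,0.075,0],[0.01,0.075,0],[0.01,0.075,0],[0.01,0.075,0],[0.01,0.075,0],[0.01,0.075,0],[0.01,0.075,0],[0.01,0.075,0.03],[0.01,0.075,0.06],[0.01,0.075,0.09],[0.01,0.075,0.12],[0.01,0.075,0.15],[0.01,0.075,0.174],[0.01,0.075,0.174],[0.01,0.075,0.174]], "roll": [-62,-62,-62,-62,-62,-62,-62,-62,-62,-62,-62,-62,-62,-62,-62,-62,-62,-62]}}

```text
time: 13.8
tcp_pos: [0.4845, -0.3513, 0.0419]
eef_rot: [0.866, 0.499, -0.001, -0.001]
contact_force: [0.4, 0.2, 0.7]
grip_width: 0.092
finger_force: 0.0
```

{"api": "step_arm", "payload": {"hand": [0,0,0,0,0,0,0,0,0,0,0,0,0,0,0,0], "offset": [[0,0,0],[0,0,0],[0,0,0],[0,0,0],[0,0,0],[0,0,0],[0,0,0],[0,0,0],[0,0,0],[0,0,0],[0,0,0],[0,0,-0.03],[0,0,-0.07],[0,0,-0.1],[0,0,-0.1],[0,0,-0.1]], "roll": [0,0,0,0,0,0,0,0,0,0,0,0,0,0,0,0], "grip_force": 25}}

```text
time: 15.13
tcp_pos: [0.486, -0.3532, 0.1442]
eef_rot: [0.866, 0.5, 0.001, 0.002]
contact_force: [0.2, 0.2, -1.5]
grip_width: 0.0365
finger_force: 24.9
```

```bash
python3 - <<'E'
from h import *
o=env.get_obs(); print(o['time'],o['tcp_pos'],o['grip_width'],o['finger_force'])
go(.601,.091,.142,8);go(.601,.091,.142,98)
go(.526,.080,.142,8)
E
```

```text
15.1333 [ 0.4859609  -0.35324366  0.14418351] 0.03645755526769396 24.93781438563019
offset [ 0.4421 -0.1229  0.0015] roll 52.0 rows>= 13 tilt [ 0.003 -0.002 -1.   ] j6 -0.11
offset [ 0.4421 -0.1229  0.0015] roll -38.0 rows>= 13 tilt [ 0.003 -0.002 -1.   ] j6 -0.11
offset [ 0.3951 -0.1823  0.0013] roll 52.0 rows>= 12 tilt [ 0.003 -0.002 -1.   ] j6 -0.11
```

Held (36.5 mm). Carry high over the corked bottle to the far pocket of the short tray.

{"api": "step_arm", "payload": {"hand": [0,0,0,0,0,0,0,0,0,0,0,0,0,0,0,0,0,0,0], "offset": [[0,0,-0.03],[0.0,0.0,-0.06],[0.03,-0.008,-0.06],[0.065,-0.018,-0.06],[0.1,-0.028,-0.06],[0.135,-0.038,-0.06],[0.17,-0.047,-0.06],[0.205,-0.057,-0.06],[0.24,-0.067,-0.06],[0.275,-0.076,-0.06],[0.31,-0.086,-0.06],[0.345,-0.096,-0.06],[0.38,-0.106,-0.06],[0.415,-0.115,-0.06],[0.435,-0.121,-0.06],[0.442,-0.123,-0.06],[0.442,-0.123,-0.06],[0.442,-0.123,-0.06],[0.442,-0.123,-0.06]], "roll": [0,0,5,10,15,20,25,30,35,40,45,50,52,52,52,52,52,52,52]}}

```text
time: 16.72
tcp_pos: [0.5991, 0.0904, 0.2017]
eef_rot: [0.998, 0.069, -0.001, 0.0]
contact_force: [0.2, 1.2, -2.3]
grip_width: 0.0359
finger_force: 24.9
```

```bash
python3 - <<'E'
from h import *
o=env.get_obs(); print(o['time'],o['tcp_pos'],o['grip_width'],o['finger_force'])
im,W=cloud('wrist'); cv2.imwrite('pics/w5.png',im)
tray(im,W,.56,.082,.1,'short')
go(.601,.091,.048,8)
E
```

```text
16.7167 [0.59907039 0.09037595 0.20171749] 0.03590688905290177 24.940322642214596
short 3228 [601.7  83.3] [70.8 60.2] 7.4
short 485 [591.1 119.6] [59.8  9.2] 7.0
offset [ 0.002  -0.0005  0.154 ] roll -0.1 rows>= 5 tilt [-0.001 -0.    -1.   ] j6 1.58
```

View pics/w5.png

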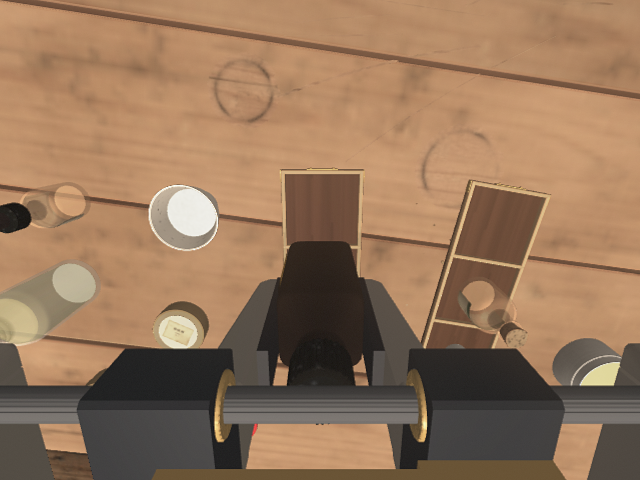

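The bottle is held straight over the far short pocket (tray at (320,210), aligned). Lower.

{"api": "step_arm", "payload": {"hand": [0,0,0,0,0,0,0,0,0,0,0,0], "offset": [[0.002,0,0.03],[0.002,0,0.06],[0.002,0,0.09],[0.002,0,0.115],[0.002,0,0.13],[0.002,0,0.14],[0.002,0,0.147],[0.002,0,0.151],[0.002,0,0.154],[0.002,0,0.155],[0.002,0,0.155],[0.002,0,0.155]], "roll": [0,0,0,0,0,0,0,0,0,0,0,0]}}

```text
time: 17.77
tcp_pos: [0.6023, 0.0921, 0.0483]
eef_rot: [0.998, 0.069, 0.001, -0.0]
contact_force: [-0.2, -0.4, -1.3]
grip_width: 0.0364
finger_force: 24.9
```

{"api": "step_arm", "payload": {"hand": [0,0,100,100,100,100,100,100,100,100,100,100,100,100,100], "offset": [[0,0,0.001],[0,0,0.001],[0,0,0.001],[0,0,0.001],[0,0,0.001],[0,0,0.001],[0,0,0.001],[0,0,0.001],[0,0,-0.02],[0,0,-0.06],[0,0,-0.1],[0,0,-0.14],[0,0,-0.17],[0,0,-0.17],[0,0,-0.17]], "roll": [0,0,0,0,0,0,0,0,0,0,0,0,0,0,0]}}

```text
time: 19.02
tcp_pos: [0.6029, 0.0922, 0.2197]
eef_rot: [0.998, 0.069, 0.002, -0.0]
contact_force: [-0.1, 0.3, -0.6]
grip_width: 0.092
finger_force: 0.0
```

```bash
python3 - <<'E'
from h import *
o=env.get_obs(); print(o['time'],o['tcp_pos'],o['grip_width'],o['contact_force'])
im,W=cloud('wrist'); cv2.imwrite('pics/w6.png',im)
circ(W,.601,.091,.035,.03,.12);circ(W,.601,.091,.035,.095,.12)
tray(im,W,.56,.082,.1,'short')
circ(W,.577,.345,.03,.03,.13);circ(W,.577,.345,.03,.03,.055);circ(W,.577,.345,.03,.09,.13)
circ(W,.452,.225,.04,.017,.03)
go(.452,.225,.21,98);go(.577,.345,.21,8)
E
```

```text
19.0167 [0.60291049 0.09215512 0.21967324] 0.09204659207862417 [-0.13966276  0.2514436  -0.58921888]
2091 circle [0.604 0.091] 0.024 mid [0.605 0.091 0.072] ext [0.035 0.037 0.081] zmax 0.112
752 circle [0.603 0.089] 0.012 mid [0.604 0.089 0.104] ext [0.022 0.022 0.016] zmax 0.112
short 2545 [600.9  89. ] [71.1 72.3] 7.8
short 3856 [524.6  78.5] [71.6 72.3] 7.8
2515 circle [0.577 0.337] 0.019 mid [0.578 0.335 0.071] ext [0.033 0.03  0.08 ] zmax 0.112
1242 circle [0.577 0.337] 0.019 mid [0.578 0.336 0.042] ext [0.034 0.031 0.023] zmax 0.054
414 circle [0.577 0.338] 0.007 mid [0.578 0.336 0.102] ext [0.012 0.008 0.023] zmax 0.114
113 circle [0.465 0.241] 0.016 mid [0.466 0.24  0.02 ] ext [0.024 0.018 0.005] zmax 0.022
offset [-0.1299 -0.1524  0.0076] roll -90.0 rows>= 14 tilt [ 0.001  0.    -1.   ] j6 1.58
offset [ 0.0105 -0.254   0.0077] roll -0.0 rows>= 8 tilt [ 0.001  0.    -1.   ] j6 1.58
```

The black bottle stands centred in its pocket. Next, over the dropper bottle for a closer look.

{"api": "step_arm", "payload": {"hand": [100,100,100,100,100,100,100,100,100,100], "offset": [[0.01,-0.247,0.005],[0.01,-0.247,0.005],[0.01,-0.247,0.005],[0.01,-0.247,0.005],[0.01,-0.247,0.005],[0.01,-0.247,0.005],[0.01,-0.247,0.005],[0.01,-0.247,0.005],[0.01,-0.247,0.005],[0.01,-0.247,0.005]], "roll": [8,8,8,8,8,8,8,8,8,8]}}

```text
time: 19.9
tcp_pos: [0.5772, 0.3364, 0.2114]
eef_rot: [1.0, -0.001, -0.001, 0.001]
contact_force: [-0.7, 0.2, -0.7]
grip_width: 0.092
finger_force: 0.0
```

```bash
python3 - <<'E'
from h import *
o=env.get_obs(); print(o['time'],o['tcp_pos'],o['grip_width'])
im,W=cloud('wrist'); cv2.imwrite('pics/w7.png',im)
circ(W,.577,.34,.03,.025,.13);circ(W,.577,.34,.03,.025,.055);circ(W,.577,.34,.03,.09,.13)
circ(W,.452,.225,.04,.015,.03); circ(W,.485,.335,.035,.03,.13)
go(.577,.338,.046,0)
E
```

```text
19.9 [0.5772335  0.33640237 0.21143211] 0.0919899207460729
1522 circle [0.576 0.338] 0.019 mid [0.582 0.339 0.073] ext [0.027 0.034 0.091] zmax 0.119
794 circle [0.576 0.338] 0.019 mid [0.581 0.339 0.04 ] ext [0.028 0.035 0.027] zmax 0.053
340 circle [0.577 0.34 ] 0.007 mid [0.579 0.34  0.105] ext [0.011 0.013 0.029] zmax 0.119
539 circle [0.449 0.233] 0.025 mid [0.448 0.237 0.019] ext [0.045 0.027 0.007] zmax 0.022
3833 circle [0.49  0.339] 0.026 mid [0.493 0.339 0.078] ext [0.042 0.048 0.091] zmax 0.123
offset [-0.0003 -0.0018  0.1658] roll -0.1 rows>= 5 tilt [-0.001 -0.001 -1.   ] j6 2.1
```

View pics/w7.png

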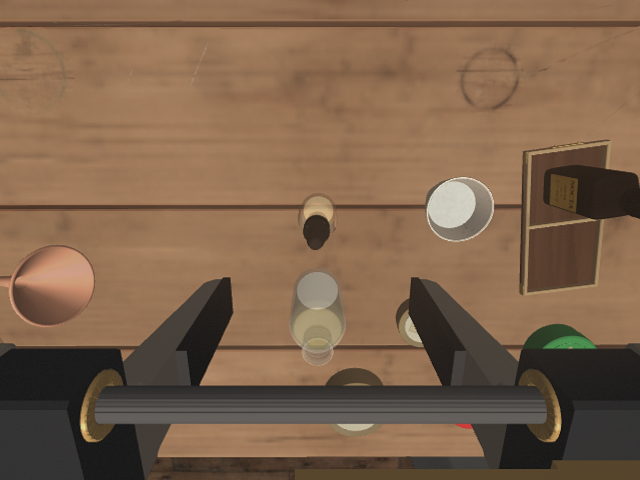

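The dropper stands at (318,225), the oil bottle behind it at (318,320), with room between. Grasp at TCP z .046.

{"api": "step_arm", "payload": {"hand": [100,100,100,100,100,100,100,100,0,0,0,0,0,0,0,0,0,0,0], "offset": [[0,-0.002,0],[0,-0.002,0.03],[0,-0.002,0.07],[0,-0.002,0.11],[0,-0.002,0.14],[0,-0.002,0.165],[0,-0.002,0.165],[0,-0.002,0.165],[0,-0.002,0.165],[0,-0.002,0.165],[0,-0.002,0.165],[0,-0.002,0.165],[0,-0.002,0.165],[0,-0.002,0.165],[0,-0.002,0.165],[0,-0.002,0.165],[0,-0.002,0.165],[0,-0.002,0.165],[0,-0.002,0.165]], "roll": [0,0,0,0,0,0,0,0,0,0,0,0,0,0,0,0,0,0,0], "grip_force": 20}}

```text
time: 21.53
tcp_pos: [0.5775, 0.34, 0.0476]
eef_rot: [1.0, -0.0, -0.0, -0.0]
contact_force: [-0.4, -0.2, 0.1]
grip_width: 0.0352
finger_force: 20.0
```

```bash
python3 - <<'E'
from h import *
o=env.get_obs(); print(o['time'],o['tcp_pos'],o['grip_width'],o['finger_force'],o['contact_force'])
go(.610,-.089,.196,-2)
E
```

```text
21.5333 [0.5774741  0.34001856 0.04755699] 0.03524370247362231 19.96781099420332 [-0.44566241 -0.23837996  0.12653186]
offset [ 0.0329  0.429  -0.1484] roll 2.0 rows>= 12 tilt [-0.  0. -1.] j6 2.1
```

{"api": "step_arm", "payload": {"hand": [0,0,0,0,0,0,0,0,0,0,0,0,0,0,0,0,0,0,0,0], "offset": [[0,0,-0.03],[0,0,-0.07],[0,0,-0.11],[0,0,-0.15],[0.003,0.03,-0.15],[0.006,0.065,-0.15],[0.009,0.1,-0.15],[0.012,0.135,-0.15],[0.015,0.17,-0.15],[0.018,0.205,-0.15],[0.021,0.24,-0.15],[0.024,0.275,-0.15],[0.027,0.31,-0.15],[0.03,0.345,-0.15],[0.032,0.38,-0.15],[0.033,0.41,-0.15],[0.033,0.428,-0.15],[0.033,0.428,-0.15],[0.033,0.428,-0.15],[0.033,0.428,-0.15]], "roll": [0,0,0,0,2,2,2,2,2,2,2,2,2,2,2,2,2,2,2,2]}}

```text
time: 23.2
tcp_pos: [0.6099, -0.0874, 0.1974]
eef_rot: [1.0, -0.018, -0.0, -0.0]
contact_force: [-0.5, -0.5, -1.6]
grip_width: 0.0351
finger_force: 20.0
```

```bash
python3 - <<'E'
from h import *
o=env.get_obs(); print(o['time'],o['tcp_pos'],o['grip_width'],o['finger_force'],o['contact_force'])
im,W=cloud('wrist'); cv2.imwrite('pics/w8.png',im)
go(.610,-.089,.0515,-2)
E
```

```text
23.2 [ 0.6099216  -0.08737617  0.19736462] 0.0351204110928405 19.960336453441414 [-0.53307249 -0.47379903 -1.5614947 ]
offset [1.000e-04 2.100e-03 1.459e-01] roll -0.0 rows>= 5 tilt [-0.  0. -1.] j6 1.46
```

View pics/w8.png

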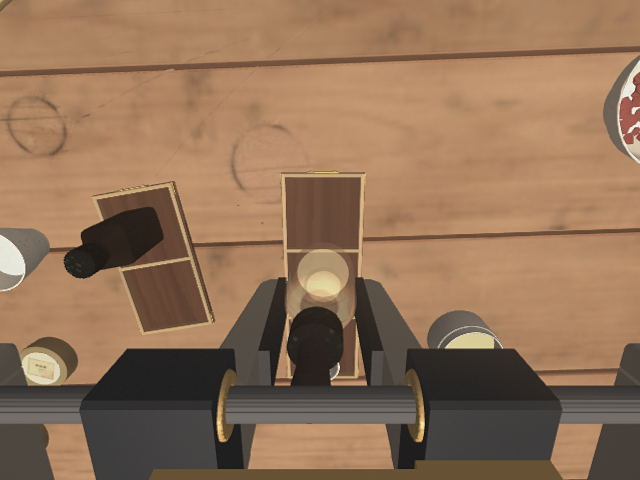

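The dropper hangs straight over the far long pocket (323,210). Lower and release.

{"api": "step_arm", "payload": {"hand": [0,0,0,0,0,0,0,0,0,0,0,0], "offset": [[0,0.001,0.03],[0,0.001,0.06],[0,0.001,0.09],[0,0.001,0.11],[0,0.001,0.125],[0,0.001,0.133],[0,0.001,0.139],[0,0.001,0.143],[0,0.001,0.145],[0,0.001,0.146],[0,0.001,0.146],[0,0.001,0.146]], "roll": [0,0,0,0,0,0,0,0,0,0,0,0]}}

```text
time: 24.25
tcp_pos: [0.6106, -0.0891, 0.0523]
eef_rot: [1.0, -0.018, 0.001, 0.0]
contact_force: [0.4, 0.3, -2.2]
grip_width: 0.0353
finger_force: 20.0
```

{"api": "step_arm", "payload": {"hand": [0,0,100,100,100,100,100,100,100,100,100,100,100,100,100], "offset": [[0,0,0.0005],[0,0,0.0005],[0,0,0.0005],[0,0,0.0005],[0,0,0.0005],[0,0,0.0005],[0,0,0.0005],[0,0,0.0005],[0,0,-0.02],[0,0,-0.06],[0,0,-0.1],[0,0,-0.14],[0,0,-0.17],[0,0,-0.17],[0,0,-0.17]], "roll": [0,0,0,0,0,0,0,0,0,0,0,0,0,0,0]}}

```text
time: 25.5
tcp_pos: [0.6112, -0.0892, 0.2237]
eef_rot: [1.0, -0.018, 0.002, 0.0]
contact_force: [0.2, -0.3, -0.7]
grip_width: 0.0919
finger_force: 0.0
```

```bash
python3 - <<'E'
from h import *
o=env.get_obs(); print(o['time'],o['tcp_pos'],o['grip_width'],o['contact_force'])
im,W=cloud('wrist')
circ(W,.61,-.089,.03,.025,.13);circ(W,.61,-.089,.03,.09,.13)
go(.45,.226,.20,90);go(.45,.226,.20,-82)
E
```

```text
25.5 [ 0.61120448 -0.0891844   0.22371507] 0.09187214168801859 [ 0.15882442 -0.29418012 -0.65416629]
1444 circle [ 0.609 -0.091] 0.019 mid [ 0.615 -0.091  0.075] ext [0.027 0.033 0.095] zmax 0.122
337 circle [ 0.612 -0.09 ] 0.008 mid [ 0.612 -0.09   0.107] ext [0.011 0.013 0.032] zmax 0.123
offset [-0.1712 -0.3091  0.0216] roll -92.0 rows>= 14 tilt [ 0.001 -0.    -1.   ] j6 1.46
offset [-0.1712 -0.3091  0.0216] roll 80.0 rows>= 13 tilt [ 0.001 -0.    -1.   ] j6 1.46
```

The dropper stands in place (top .123). Now over the small brass tin, yaw 40° to keep clear of the oil bottle.

{"api": "step_arm", "payload": {"hand": [100,100,100,100,100,100,100,100,100,100,100,100,100,100], "offset": [[-0.171,-0.309,0.015],[-0.171,-0.309,0.015],[-0.171,-0.309,0.015],[-0.171,-0.309,0.015],[-0.171,-0.309,0.015],[-0.171,-0.309,0.015],[-0.171,-0.309,0.015],[-0.171,-0.309,0.015],[-0.171,-0.309,0.015],[-0.171,-0.309,0.015],[-0.171,-0.309,0.015],[-0.171,-0.309,0.015],[-0.171,-0.309,0.015],[-0.171,-0.309,0.015]], "roll": [-42,-42,-42,-42,-42,-42,-42,-42,-42,-42,-42,-42,-42,-42]}}

```text
time: 26.72
tcp_pos: [0.4507, 0.2247, 0.2062]
eef_rot: [0.94, 0.341, -0.0, 0.0]
contact_force: [-0.2, 1.0, -0.2]
grip_width: 0.0918
finger_force: 0.0
```

```bash
python3 - <<'E'
from h import *
o=env.get_obs(); print(o['time'],o['tcp_pos'],o['grip_width'])
im,W=cloud('wrist'); cv2.imwrite('pics/w9.png',im)
circ(W,.45,.226,.045,.012,.03);circ(W,.45,.226,.045,.018,.03);circ(W,.49,.338,.035,.03,.13)
go(.45,.226,.0225,40)
E
```

```text
26.7167 [0.45071452 0.22474029 0.20624821] 0.09179236387000676
2460 circle [0.452 0.224] 0.028 mid [0.452 0.224 0.019] ext [0.052 0.052 0.007] zmax 0.022
2415 circle [0.452 0.224] 0.028 mid [0.452 0.224 0.021] ext [0.051 0.051 0.004] zmax 0.022
4588 circle [0.488 0.339] 0.026 mid [0.489 0.337 0.08 ] ext [0.048 0.048 0.086] zmax 0.123
offset [ 0.0003 -0.0014  0.1839] roll -0.1 rows>= 6 tilt [-0. -0. -1.] j6 1.34
```

View pics/w9.png

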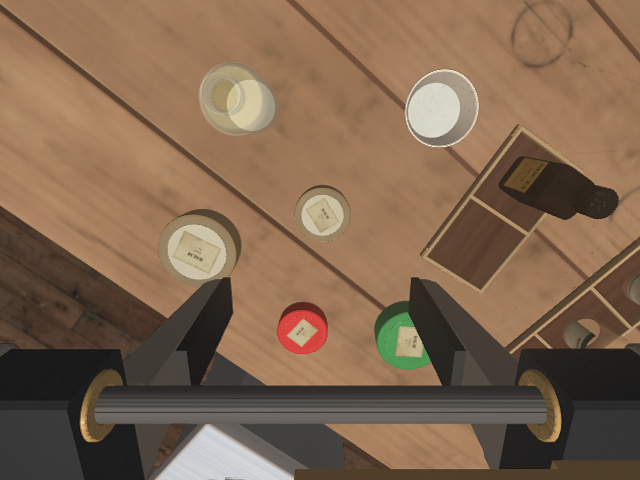

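The small tin is centred at (322,214); the larger brass tin (198,247), red and green ones are clear of the fingers. Grasp it.

{"api": "step_arm", "payload": {"hand": [100,100,100,100,100,100,100,100,0,0,0,0,0,0,0], "offset": [[0,0.001,0.03],[0,0.001,0.07],[0,0.001,0.11],[0,0.001,0.15],[0,0.001,0.175],[0,0.001,0.184],[0,0.001,0.184],[0,0.001,0.184],[0,0.001,0.184],[0,0.001,0.184],[0,0.001,0.184],[0,0.001,0.184],[0,0.001,0.184],[0,0.001,0.184],[0,0.001,0.184]], "roll": [0,0,0,0,0,0,0,0,0,0,0,0,0,0,0], "grip_force": 20}}

```text
time: 28.02
tcp_pos: [0.4511, 0.2252, 0.023]
eef_rot: [0.94, 0.342, 0.0, -0.0]
contact_force: [-1.6, -0.4, 5.5]
grip_width: 0.0529
finger_force: 20.0
```

```bash
python3 - <<'E'
from h import *
o=env.get_obs(); print(o['time'],o['tcp_pos'],o['grip_width'],o['finger_force'],o['contact_force'])
go(.525,.079,.1025,8)
E
```

```text
28.0167 [0.45114794 0.22524971 0.02301437] 0.05293659713152194 20.000863434397615 [-1.60230538 -0.37441437  5.49034997]
offset [-0.0373  0.1595 -0.0795] roll 32.0 rows>= 6 tilt [ 0.001  0.    -1.   ] j6 1.33
```

{"api": "step_arm", "payload": {"hand": [0,0,0,0,0,0,0,0,0,0,0,0,0,0], "offset": [[0,0,-0.03],[0,0,-0.06],[0,0,-0.08],[-0.007,0.03,-0.08],[-0.014,0.06,-0.08],[-0.021,0.09,-0.08],[-0.028,0.12,-0.08],[-0.034,0.145,-0.08],[-0.037,0.16,-0.08],[-0.037,0.16,-0.08],[-0.037,0.16,-0.08],[-0.037,0.16,-0.08],[-0.037,0.16,-0.08],[-0.037,0.16,-0.08]], "roll": [0,0,0,6,12,18,24,30,32,32,32,32,32,32]}}

```text
time: 29.18
tcp_pos: [0.5248, 0.0796, 0.1025]
eef_rot: [0.998, 0.07, -0.0, -0.0]
contact_force: [-0.5, 0.1, -0.1]
grip_width: 0.0529
finger_force: 20.0
```

```bash
python3 - <<'E'
from h import *
o=env.get_obs(); print(o['time'],o['tcp_pos'],o['grip_width'],o['finger_force'],o['contact_force'])
im,W=cloud('wrist'); cv2.imwrite('pics/w10.png',im)
circ(W,.525,.079,.045,.08,.11);p=sel(W,.525,.079,.025,.08,.11);print(np.percentile(p[:,2],[5,50,95]) if len(p) else 0)
go(.525,.079,.0275,8)
E
```

```text
29.1833 [0.52475484 0.07956279 0.10250273] 0.05289336133626675 19.999919488909654 [-0.47292754  0.13985525 -0.05620146]
10637 circle [0.533 0.08 ] 0.04 mid [0.525 0.081 0.096] ext [0.052 0.07  0.026] zmax 0.109
[0.09933519 0.10030393 0.10126218]
offset [0.0001 0.0005 0.0751] roll 0.0 rows>= 3 tilt [-0.  0. -1.] j6 1.58
```

View pics/w10.png

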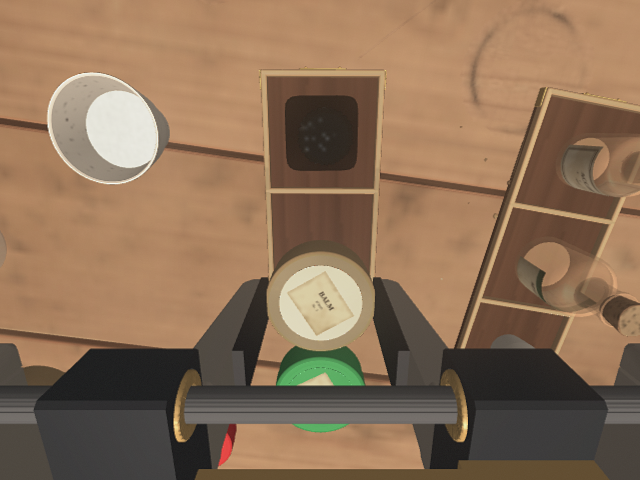

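The tin is level in the fingers over the near short pocket. Lower, release, rise.

{"api": "step_arm", "payload": {"hand": [0,0,0,0,0,0,0,0,0,100,100,100,100,100,100,100,100,100,100,100], "offset": [[0,0,0.03],[0,0,0.05],[0,0,0.06],[0,0,0.067],[0,0,0.071],[0,0,0.0735],[0,0,0.0745],[0,0,0.0745],[0,0,0.0745],[0,0,0.0745],[0,0,0.0745],[0,0,0.0745],[0,0,0.0745],[0,0,0.0745],[0,0,0.0745],[0,0,0.05],[0,0,0.01],[0,0,-0.04],[0,0,-0.08],[0,0,-0.12]], "roll": [0,0,0,0,0,0,0,0,0,0,0,0,0,0,0,0,0,0,0,0]}}

```text
time: 30.9
tcp_pos: [0.5247, 0.0786, 0.2195]
eef_rot: [0.998, 0.069, -0.0, 0.0]
contact_force: [1.6, 0.2, -0.5]
grip_width: 0.0916
finger_force: 0.0
```

{"api": "step_arm", "payload": {"hand": [100,100,100,100,100,100], "offset": [[0,0,-0.03],[0,0,-0.03],[0,0,-0.03],[0,0,-0.03],[0,0,-0.03],[0,0,-0.03]], "roll": [0,0,0,0,0,0]}}

```text
time: 31.4
tcp_pos: [0.5243, 0.0786, 0.2459]
eef_rot: [0.998, 0.069, -0.002, 0.0]
contact_force: [0.2, -0.0, 0.2]
grip_width: 0.0919
finger_force: 0.0
```

```bash
python3 - <<'E'
from h import *
o=env.get_obs(); print(o['time'],o['tcp_pos'],o['grip_width'],o['dq'].round(3))
im,W=cloud('wrist'); cv2.imwrite('pics/w11.png',im)
circ(W,.525,.079,.035,.02,.04); p=sel(W,.525,.079,.02,.01,.05);print(np.percentile(p[:,2],[2,50,98]))
circ(W,.603,.09,.03,.03,.13);circ(W,.534,-.088,.03,.03,.13);circ(W,.458,-.083,.03,.03,.13);circ(W,.61,-.089,.03,.025,.13)
E
```

```text
31.4 [0.52433622 0.07857272 0.24588846] 0.09191326800934094 [ 0.    -0.    -0.007  0.001  0.001  0.001]
2033 circle [0.525 0.078] 0.028 mid [0.525 0.079 0.025] ext [0.051 0.051 0.004] zmax 0.027
[0.02335891 0.02485879 0.02647753]
1737 circle [0.603 0.091] 0.024 mid [0.603 0.09  0.091] ext [0.036 0.037 0.043] zmax 0.113
1883 circle [ 0.534 -0.086] 0.021 mid [ 0.535 -0.083  0.062] ext [0.038 0.034 0.062] zmax 0.093
340 circle [ 0.457 -0.083] 0.019 mid [ 0.458 -0.083  0.036] ext [0.033 0.035 0.012] zmax 0.042
2214 circle [ 0.61  -0.089] 0.019 mid [ 0.61  -0.084  0.074] ext [0.034 0.026 0.096] zmax 0.122
```

View pics/w11.png

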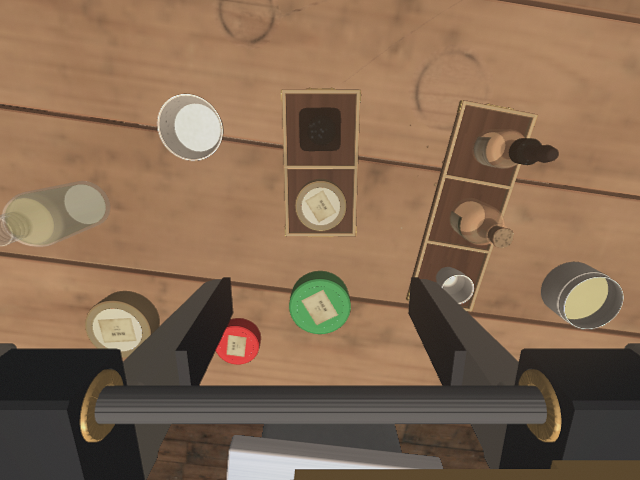

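All five stand centred in their pockets: black bottle at (320,130), tin at (320,205), dropper, corked bottle and crucible at right. Steel tin, cup and oil bottle are untouched. I'll hand it in.

```bash
python3 -c "
from bench import env
print(env.close_job())"
```

```text
the job is handed in; nothing more can be done
None
```

I made up both kits and handed the job in at about 31 s: all five items stand upright, one per pocket in the right trays, and the steel tin, cup and oil bottle were left where they stood.

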